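# Close the hold-down strap over a gas filter cartridge

### The arm

A 7-joint arm with a two-finger parallel gripper is mounted at the origin on the work surface. World frame = base frame: x ahead of the robot, y to its left, z up, the work surface at z = 0. Lengths are in mm, angles in rad, forces in N, time in s.
With the tool pointing down it reaches from about 425 to 875 mm from the base axis. Payload 8.4 kg.
Tool frame: the origin (TCP) lies midway between the tips of the shut fingers; the grasp point (between the pads) lies 19 mm behind it (pinch_z is the distance from the TCP to the grasp point, in mm); z points along the fingers, y is the line along which they close (so a half turn about z gives the same grasp; the last joint's range is limited). The gripper opens to 87 mm and grips with 3 to 60 N. Pads are 19 mm wide; open, the fingers measure 117 mm over their backs; the gripper's body (75 mm by 190 mm) begins 51 mm behind the grasp point.
Start: joints at [1.138, 0.333, 0.04, 1.465, -0.013, 1.343, -0.059], TCP at [212.94, -614.101, 222.546] pointing down, gripper open.
Joint ranges: [-2.58, 2.58], [-0.38, 2.09], [-1.3, 1.39], [0.25, 2.4], [-1.5, 4.64], [0.08, 2.09], [-2.65, 2.65]. Speed limits (rad/s): [2.22, 2.22, 2.79, 2.79, 3.14, 3.14, 3.14].

### API

Orientations are given as a 3x3 rotation matrix whose columns are the frame's x, y, z axes.
In Python, from bench import get_obs, camera, camera_model, finish_job, recognise, outline_of, spot_point, pinch_z gives the robot as it stands.
- The arm moves only by the tool play_rows, never from a script. Its argument "moves" is text: rows parted by semicolons, each of 5 numbers parted by spaces: the shift along the tool's x, y, z in units of 40 mm (1.0 is 40 mm), then the turn about the tool's z in units of 5 degrees (1.0 is 5 degrees), then the closure, from -1 (fully open) to 1 (shut). A call has exactly 10 rows; each row is the pose to reach, as a shift and turn from the pose commanded when the call began, along the tool's axes at that moment; what a row does not reach only later rows make up. A row lasts 1/10 s, in which the tool goes at most 50 mm and 8.59 degrees, less where a joint would pass 70% of its speed; a pose out of reach is approached as far as the arm can. A call with a gripper value outside its range is refused whole. The fingers move at their own pace and stop on an object; "squeeze" is the grip in N (left out, the last holds). Time passes only in rows, so rows that repeat a pose let the fingers close, or fill a call up. It gives the time, the measured TCP pose, the force, the opening and the grip force at its end, in the units of the state.
- get_obs(): the state, without advancing time (a new reading comes with each control period).
- camera(name): name is "scene" or "top" or "wrist"; returns the picture (384x512x3 uint8, blue, green, red); there is no depth.
- camera_model(name): a dict with "camera_matrix" (3x3 intrinsics, pixels), "origin" and "rotation" of the camera in the world. Camera axes: x right, y down, z forward; pixel columns grow to the right and rows downward; lengths in mm; the calibration is good to about 2 mm. A picture is of the moment at which its call begins: read the wrist's pose just before it. camera_model takes no time and is no camera call; for the wrist camera it gives the pose at the moment of the call.
- finish_job(): hands the job in; it is judged then, once.
Trained networks look in the newest picture that a camera, given by its name, has taken for a name from the list of things; names that differ only in an ending like _2 or _b are one class to them, and where a whole thing is asked for, a point or a joint stands for the part that bears it (a point fixed in the world has none). Each returns a list of dicts, best first, with "score" (0 to 1); they miss things now and then, are a little off and sometimes report something else, mostly with a low value. They report only what shows in the picture. A call takes as long as a camera call. They do not tell look-alikes from the thing itself.
- recognise(camera, thing): "location" ([column, row] in pixels, amid what is visible of it).
- outline_of(camera, thing): "region" (384x512 bool, what is visible of it) and "location" ([column, row] in pixels, amid what is visible of it).
- spot_point(camera, thing): "location" ([column, row] in pixels: a listed point, or the origin of a listed thing).
The state is a dict: "clock": time; "q": joint angles; "qd": joint speeds; "tau": joint torques, N m; "eef_pos": TCP position; "eef_rot": TCP orientation; "force": force on the tool from outside, world axes, zero at the start; "torque": the same for the moment, N m; "grip_width": finger opening in mm; "grasp_force": force on a finger pad.
Only numpy, scipy, OpenCV 4.12 (cv2) and the standard library are available. Lean on these libraries where they do the work, as an engineer would, in place of code of your own. Each camera call takes 0.05 s, during which the arm holds its last target. There are 200 camera calls.

### The job

Two identical holders stand on the lab bench, each with a slotted steel strap that pivots on a loose bolt. On the holder that has the filter cartridge lying in it, swing the strap by its black peg across the cartridge until its slot is fully home on the holder's second bolt, then let go. Leave the cartridge lying in its holder and the strap of the empty holder open as it is.

Things in the scene. Friction and masses are not known exactly. Their poses are not given: they have to be found in the camera images.
- strap_peg (a point): Mid-height of the black round peg (16 mm across, 44 tall) on the flat steel strap (34 wide, 5 thick) of the holder with the cartridge. The peg stands on the strap's top, 66 mm above the bench. The strap turns level about a loose pivot bolt 155 mm from the peg, with slight friction (1.5 N at the peg), and stays where left. It starts 40 to 80 degrees open; a stop ends its swing with the slot home.
- cradle_bolt (a point): Top of that holder's fixed second bolt, 77 mm above the bench: hex head and washer 19 mm across. z is up, y points away from the like pivot bolt, which is 105 mm off at -y. The open strap lies on the -x side and closes clockwise seen from above; its slot (12 mm wide, in its leading edge) slides round the 8 mm shank under the head. When home, the peg is 50 mm beyond this bolt at +y.
- cartridge_mid (a point): Centre of the loose filter cartridge: a white plastic cylinder 40 mm across and 100 long with a metal band and a brass fitting at each end (152 mm over all). It lies along the holder's x in the trough midway between the two bolts, its top 54 mm above the bench, 7 mm under the strap. Not to be handled.
- empty_strap_peg (a point): Mid-height of the same black peg on the strap of the other, identical holder, which is empty. Its strap is open too and must be left as it is.
Not all that is in view belongs to the job. Leave any green look-alike of the part that bears strap_peg alone.

How it is judged (in metres and radians):
At the end, for the whole second after the job is handed in: The strap over the cartridge is home: its peg is within 15 mm of where the strap's stop puts it (the slot within 10 mm of fully home on the second bolt), and the cartridge lies in its trough within 12 mm of where it was (x of strap_peg in the frame of cradle_bolt above -0.015 m and horizontal distance between strap_peg and cradle_bolt below 0.06 m and distance of cartridge_mid from where it was at the start of the episode below 0.012 m); the robot touches nothing.
It fails at once if the strap of the empty holder is moved by more than 15 mm at its peg (distance of empty_strap_peg from where it was at the start of the episode above 0.015 m).
It fails at once if the cartridge is lifted or pushed out of its holder by more than 20 mm (distance of cartridge_mid from where it was at the start of the episode above 0.02 m).
It also fails if it takes over 38 s, if anything falls off the work surface, if the arm or the gripper's body presses on something with over 40 N, if the wrist force passes 120 N, or if a joint passes its speed limit or range.

## Working session

There is one attempt and no reset: what is moved stays moved. The work goes in short steps, Python scripts to look and compute and a tool call to move; the robot and the scene stay as the last step left them, time stands still between calls to the robot, and variables do not carry over. Pictures are saved under pics/ and viewed, at most 10 in all, crops included, and the job is handed in when it is done.

Besides the shell and the picture viewer there is one more tool, called after ">>>" as name(argument=value, ...) on one line, values as JSON. play_rows: Moves the arm, as the interface text tells. Its arguments: {"type":"object","properties":{"moves":{"type":"string"},"squeeze":{"type":"number"}},"required":["moves"]}

```bash
ls; mkdir -p pics
cat > h.py <<'E'
import numpy as np, cv2
from bench import *
def ray(cam,uv,z):
    m=camera_model(cam);K=np.array(m["camera_matrix"]);R=np.array(m["rotation"]);o=np.array(m["origin"])
    d=R@np.linalg.inv(K)@np.array([uv[0],uv[1],1.]);return o+d*(z-o[2])/d[2]
E
python3 - <<'E'
from h import *
o=get_obs();print(o["clock"],o["eef_pos"],np.round(o["eef_rot"],3))
ims=[]
for c in ["scene","top"]:
    im=camera(c);ims.append(im)
    print(c,camera_model(c)["origin"])
    for t,z in [("strap_peg",66),("cradle_bolt",77),("cartridge_mid",34),("empty_strap_peg",66)]:
        for r in spot_point(c,t)[:4]: print(t,np.round(r["score"],2),np.round(r["location"],1),np.round(ray(c,r["location"],z),1))
cv2.imwrite("pics/a.png",ims[0]);cv2.imwrite("pics/b.png",ims[1])
E
```

```text
pics
0.0 [ 212.77422255 -613.69273719  221.65403557] [[ 0.945  0.328 -0.001]
 [ 0.328 -0.945  0.001]
 [-0.    -0.002 -1.   ]]
scene [803.02644669 489.03886491 844.37166696]
strap_peg 0.69 [456.4 299.7] [345.3 392.6  66. ]
cradle_bolt 0.83 [202.8 163.7] [587.1 -90.5  77. ]
cartridge_mid 0.83 [193.3 162.3] [ 590.9 -137.    34. ]
empty_strap_peg 0.6 [308.8 188.5] [430.7  66.7  66. ]
top [ 346.26330157   56.44294573 1077.64249586]
strap_peg 0.89 [334.6 201.6] [ 467.8 -146.4   66. ]
strap_peg 0.77 [ 93.3 252.3] [349.  406.7  66. ]
cradle_bolt 0.76 [312.1 153.6] [579.6 -93.8  77. ]
cradle_bolt 0.56 [117.9 249.3] [355.8 348.3  77. ]
cartridge_mid 0.9 [331.9 154. ] [ 589.  -148.9   34. ]
empty_strap_peg 0.59 [239.9 213.9] [438.   74.6  66. ]
```

View pics/a.png

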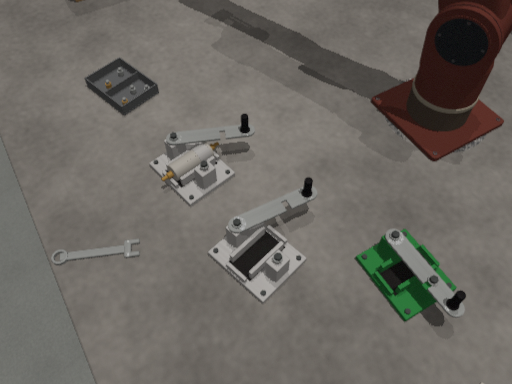

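View pics/b.png

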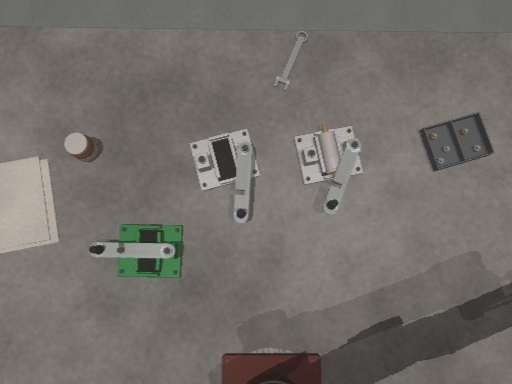

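The top view shows the cartridge holder at right: bolt near (312,153), pivot near (355,145), peg at (333,204). The empty holder is at (225,160), and the green decoy at (150,250) is already closed. The strap top is at z=66, so the peg's middle is at z=88.

```bash
cat >> h.py <<'E'
def plan(p,b,piv):
    o=get_obs();R=np.array(o["eef_rot"]);e=np.array(o["eef_pos"])
    a=lambda v:np.degrees(np.arctan2(v[1],v[0]))
    print("piv-bolt",np.linalg.norm((b-piv)[:2]),"peg-piv",np.linalg.norm((p-piv)[:2]),"strap ang",a(p-piv),"home ang",a(b-piv),"tool x ang",a(R[:,0]))
    print("shift tool units",np.round(R.T@(p-e)/40,3), "home",np.round(piv+(b-piv)/105*155,1))
E
python3 - <<'E'
from h import *
camera("top"); p=ray("top",spot_point("top","strap_peg")[0]["location"],88)
b=ray("top",[312,153.4],77);piv=ray("top",[355,145],77)
print(p,b,piv);plan(p,b,piv)
print(ray("scene",[244,123],88),ray("scene",[204,165],77),ray("scene",[173,136],77))
E
```

```text
[ 466.52369631 -135.83293916   88.        ] [580.10611144 -93.56268066  77.        ] [ 601.14878372 -195.58386392   77.        ]
piv-bolt 104.16868959111322 peg-piv 147.28912780199235 strap ang 156.06681899101835 home ang 101.6542732768517 tool x ang 19.122004679822368
shift tool units [ 9.906 -9.22   3.364] home [570.1 -45.   77. ]
[ 462.94492871 -136.51221862   88.        ] [586.54173608 -86.22115237  77.        ] [ 607.23396306 -190.44917193   77.        ]
```

>>> play_rows(moves="0.6 -0.55 0 -1.4 -1;1.2 -1.1 0 -2.8 -1;1.8 -1.65 0 -4.2 -1;2.4 -2.2 0 -5.6 -1;3.0 -2.75 0 -7.0 -1;3.6 -3.3 0 -8.4 -1;4.2 -3.85 0 -9.8 -1;4.8 -4.4 0 -11.2 -1;5.4 -4.95 0 -12.6 -1;6.0 -5.5 0 -14 -1")

```text
clock: 1.6
eef_pos: [368.1, -326.4, 222.8]
eef_rot: [[0.01, 1.0, 0.0], [1.0, -0.01, -0.0], [-0.0, 0.0, -1.0]]
force: [0.3, 0.3, 0.4]
grip_width: 87.0
grasp_force: 0.0
```

Run:
```python
from h import *
p=np.array([466.5,-135.8,88]);b=np.array([580,-93.5,77]);piv=np.array([601,-195.5,77]);plan(p,b,piv);o=get_obs();print(o["clock"],np.round(o["q"],2),o["eef_pos"])
```

```text
piv-bolt 104.1393297462587 peg-piv 147.15413687694954 strap ang 156.0651844143271 home ang 101.63363399894044 tool x ang 89.4095049148491
shift tool units [4.792 2.41  3.368] home [570.  -44.9  77. ]
1.6 [ 0.91  0.03 -0.28  1.83  0.01  1.29  0.62] [ 368.11192338 -326.43074142  222.79405777]
```

>>> play_rows(moves="0.6 0.3 0 -1.6 -1;1.2 0.6 0 -3.2 -1;1.8 0.9 0 -4.8 -1;2.4 1.2 0 -6.4 -1;3.0 1.5 0 -8 -1;3.6 1.8 0 -9.6 -1;4.2 2.1 0 -11.2 -1;4.8 2.4 0 -12.8 -1;4.8 2.4 0 -13.3 -1;4.8 2.4 0 -13.3 -1")

```text
clock: 2.6
eef_pos: [466.8, -136.5, 222.7]
eef_rot: [[-0.912, 0.411, 0.0], [0.411, 0.912, -0.0], [-0.0, -0.0, -1.0]]
force: [-0.7, 0.1, 0.0]
grip_width: 87.1
grasp_force: 0.0
```

Run:
```python
from h import *
o=get_obs();print(o["clock"],np.round(o["q"],2),o["eef_pos"]);print(camera_model("wrist")["origin"])
im=camera("wrist");cv2.imwrite("pics/c.png",im)
for t,z in [("strap_peg",88),("cradle_bolt",77),("cartridge_mid",34)]:
    for r in spot_point("wrist",t)[:3]: print(t,np.round(r["score"],2),np.round(r["location"],1),np.round(ray("wrist",r["location"],z),1))
```

```text
2.6 [ 0.7   0.03 -0.51  1.83  0.01  1.29  1.33] [ 466.81439915 -136.47782071  222.69775564]
[ 392.70753733 -104.44231032  384.45657898]
strap_peg 0.78 [248.1 182.4] [ 461.  -141.8   88. ]
cradle_bolt 0.73 [334.6 264.1] [583.  -97.3  77. ]
cradle_bolt 0.21 [248.9 180.5] [ 462.  -141.8   77. ]
cartridge_mid 0.82 [291.3 269. ] [ 594.  -146.5   34. ]
```

View pics/c.png

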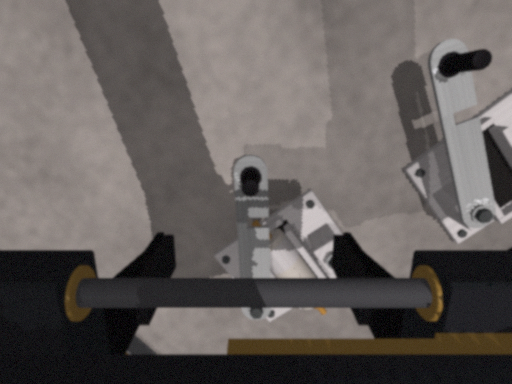

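Run:
```python
from h import *
print(ray("wrist",[250,177],110),ray("wrist",[256.5,312],77))
p=np.array([462.,-139.7,91]);b=np.array([582.,-94.5,77]);piv=np.array([603.,-197,77])
w=ray("wrist",[256.5,312],77)
plan(p,b,piv); plan(p,b,w)
```

```text
[ 452.07402074 -135.72143995  110.        ] [ 603.05297154 -197.51960239   77.        ]
piv-bolt 104.62910684890701 peg-piv 152.1981931561607 strap ang 157.88401216195348 home ang 101.57842057211742 tool x ang 155.4774014991798
shift tool units [ 0.077 -0.086  3.289] home [572.  -45.7  77. ]
piv-bolt 105.14878072632607 peg-piv 152.4435869466434 strap ang 157.71058421846905 home ang 101.54987029872619 tool x ang 155.4774014991798
shift tool units [ 0.077 -0.086  3.289] home [572.  -45.4  77. ]
```

>>> play_rows(moves="0.14 -0.12 0.3 -0.5 -1;0.14 -0.12 0.8 -0.5 -1;0.14 -0.12 1.3 -0.5 -1;0.14 -0.12 1.8 -0.5 -1;0.14 -0.12 2.3 -0.5 -1;0.14 -0.12 2.8 -0.5 -1;0.14 -0.12 3.2 -0.5 -1;0.14 -0.12 3.5 -0.5 -1;0.14 -0.12 3.7 -0.5 -1;0.14 -0.12 3.7 -0.5 -1")

```text
clock: 3.8
eef_pos: [458.9, -139.2, 73.8]
eef_rot: [[-0.928, 0.373, -0.001], [0.373, 0.928, 0.001], [0.001, 0.0, -1.0]]
force: [0.2, 0.4, -0.3]
grip_width: 87.0
grasp_force: 0.0
```

>>> play_rows(moves="0 0 0 0 1;0 0 0 0 1;0 0 0 0 1;0 0 0 0 1;0 0 0 0 1;0 0 0 0 1;0 0 0 0 1;0 0 0 0 1;0 0 0 0 1;0 0 0 0 1", squeeze=6)

```text
clock: 4.8
eef_pos: [459.4, -138.9, 74.5]
eef_rot: [[-0.928, 0.372, -0.0], [0.372, 0.928, 0.0], [0.0, 0.0, -1.0]]
force: [-0.3, 0.6, 0.8]
grip_width: 15.7
grasp_force: 6.0
```

Run:
```python
from h import *
im=camera("wrist");cv2.imwrite("pics/d.png",im)
o=get_obs();print(o["clock"],o["grip_width"],o["grasp_force"])
R=np.array(o["eef_rot"]);e=np.array(o["eef_pos"]);print(e)
piv=np.array([603.,-197.2]);v=e[:2]-piv;a0=np.degrees(np.arctan2(v[1],v[0]));print(a0,np.linalg.norm(v),np.degrees(np.arctan2(R[1,0],R[0,0])))
r=155
for s in range(0,61,4):
    a=np.radians(a0-s);t=piv+r*np.array([np.cos(a),np.sin(a)])
    print(s,np.round(t,1),np.round((R[:2,:2].T@(t-e[:2]))/40,2),s/5)
```

```text
4.85 15.862902393111371 5.999985630623996
[ 459.43492899 -138.96953349   74.53166845]
157.92236308448562 154.92487484417728 158.12949473391467
0 [ 459.4 -138.9] [0. 0.] 0.0
4 [ 463.8 -129.1] [-0.01  0.27] 0.8
8 [ 468.9 -119.5] [-0.04  0.54] 1.6
12 [ 474.6 -110.4] [-0.09  0.81] 2.4
16 [ 481.  -101.6] [-0.15  1.07] 3.2
20 [488.  -93.3] [-0.24  1.32] 4.0
24 [495.5 -85.6] [-0.34  1.57] 4.8
28 [503.5 -78.3] [-0.46  1.82] 5.6
32 [512.1 -71.7] [-0.59  2.05] 6.4
36 [521.  -65.6] [-0.75  2.27] 7.2
40 [530.4 -60.2] [-0.91  2.49] 8.0
44 [540.1 -55.5] [-1.1   2.69] 8.8
48 [550.2 -51.5] [-1.29  2.88] 9.6
52 [560.5 -48.1] [-1.5   3.05] 10.4
56 [571.  -45.5] [-1.72  3.21] 11.2
60 [581.6 -43.7] [-1.95  3.35] 12.0
```

View pics/d.png

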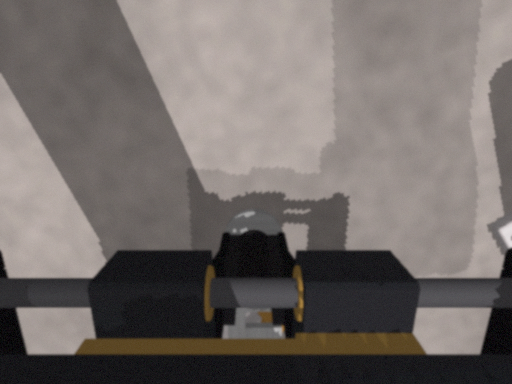

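The fingers hold the 16 mm peg (opening 15.8 mm), with the strap end showing at (255,220). Now I swing it along the arc.

>>> play_rows(moves="-0.01 0.27 0 0.8 1;-0.04 0.54 0 1.6 1;-0.09 0.81 0 2.4 1;-0.15 1.07 0 3.2 1;-0.24 1.32 0 4 1;-0.34 1.57 0 4.8 1;-0.46 1.82 0 5.6 1;-0.59 2.05 0 6.4 1;-0.75 2.27 0 7.2 1;-0.75 2.27 0 7.2 1")

```text
clock: 5.85
eef_pos: [521.4, -63.9, 74.4]
eef_rot: [[-0.532, 0.847, -0.001], [0.847, 0.532, 0.002], [0.002, 0.0, -1.0]]
force: [-2.6, 6.6, 3.7]
grip_width: 16.2
grasp_force: 6.0
```

Run:
```python
from h import *
o=get_obs();print(o["clock"],o["grip_width"],o["grasp_force"],o["force"],o["torque"])
R=np.array(o["eef_rot"]);e=np.array(o["eef_pos"]);print(e)
piv=np.array([603.,-197.2]);v=e[:2]-piv;a0=np.degrees(np.arctan2(v[1],v[0]));print(a0,np.linalg.norm(v),np.degrees(np.arctan2(R[1,0],R[0,0])))
r=155
for s in range(0,27,2):
    a=np.radians(a0-s);t=piv+r*np.array([np.cos(a),np.sin(a)])
    print(s,np.round(t,1),np.round((R[:2,:2].T@(t-e[:2]))/40,2),s/5)
```

```text
5.85 16.160827262173456 6.001044457079843 [-2.55753963  6.64540128  3.71877355] [ 1.49678185  0.41530686 -0.02359828]
[521.4266801  -63.87229793  74.3937562 ]
121.45936790982718 156.3025356730828 122.13981195501195
0 [522.1 -65. ] [-0.03 -0.  ] 0.0
2 [526.8 -62.2] [-0.04  0.13] 0.4
4 [531.5 -59.7] [-0.05  0.27] 0.8
6 [536.4 -57.3] [-0.06  0.4 ] 1.2
8 [541.3 -55. ] [-0.08  0.54] 1.6
10 [546.3 -52.9] [-0.1   0.67] 2.0
12 [551.4 -51.1] [-0.13  0.8 ] 2.4
14 [556.5 -49.3] [-0.16  0.94] 2.8
16 [561.7 -47.8] [-0.2   1.07] 3.2
18 [566.9 -46.5] [-0.24  1.19] 3.6
20 [572.2 -45.3] [-0.28  1.32] 4.0
22 [577.5 -44.3] [-0.33  1.45] 4.4
24 [582.9 -43.5] [-0.39  1.57] 4.8
26 [588.3 -42.9] [-0.44  1.69] 5.2
```

>>> play_rows(moves="-0.04 0.13 0 0.4 1;-0.05 0.27 0 0.8 1;-0.06 0.4 0 1.2 1;-0.08 0.54 0 1.6 1;-0.1 0.67 0 2 1;-0.13 0.8 0 2.4 1;-0.16 0.94 0 2.8 1;-0.2 1.07 0 3.2 1;-0.2 1.07 0 3.2 1;-0.2 1.07 0 3.2 1")

```text
clock: 6.85
eef_pos: [561.1, -47.8, 74.1]
eef_rot: [[-0.281, 0.96, -0.001], [0.96, 0.281, 0.003], [0.003, -0.0, -1.0]]
force: [-0.8, 8.3, -1.4]
grip_width: 15.8
grasp_force: 6.0
```

```bash
cat > s.py <<'E'
from h import *
im=camera("top");
for t,z in [("strap_peg",88),("cradle_bolt",77),("cartridge_mid",34),("empty_strap_peg",88)]:
    for r in spot_point("top",t)[:3]: print(t,np.round(r["score"],2),np.round(r["location"],1),np.round(ray("top",r["location"],z),1))
o=get_obs();print(o["clock"],o["grip_width"],o["grasp_force"],o["force"])
R=np.array(o["eef_rot"]);e=np.array(o["eef_pos"]);print(e)
piv=np.array([603.,-197.2]);v=e[:2]-piv;a0=np.degrees(np.arctan2(v[1],v[0]));print(a0,np.linalg.norm(v),np.degrees(np.arctan2(R[1,0],R[0,0])))
cv2.imwrite("pics/e.png",cv2.resize(im[80:260,180:420],None,fx=3,fy=3,interpolation=2))
E
python3 s.py
```

```text
strap_peg 0.65 [ 94.  247.6] [359.3 398.2  88. ]
cradle_bolt 0.85 [117.3 251.9] [350.  349.4  77. ]
empty_strap_peg 0.79 [239. 215.] [433.5  76.2  88. ]
7.1 15.982572479031596 5.999699888052419 [-0.759026    8.52118759 -0.97887461]
[561.00839298 -47.84465008  74.10802555]
105.70345267821159 155.14611051753798 106.2976554988952
```

>>> play_rows(moves="-0.01 0.06 0 0.2 1;-0.02 0.12 0 0.4 1;-0.03 0.17 0 0.6 1;-0.04 0.22 0 0.7 1;-0.05 0.26 0 0.8 1;-0.06 0.29 0 0.9 1;-0.06 0.32 0 0.9 1;-0.07 0.34 0 0.9 1;-0.07 0.34 0 0.9 1;-0.07 0.34 0 0.9 1", squeeze=12)

```text
clock: 8.1
eef_pos: [574.4, -44.6, 74.1]
eef_rot: [[-0.206, 0.979, -0.002], [0.979, 0.206, 0.005], [0.005, -0.001, -1.0]]
force: [-3.0, 13.2, 0.6]
grip_width: 15.3
grasp_force: 12.0
```

>>> play_rows(moves="0 0.04 0 0.1 1;-0.01 0.08 0 0.2 1;-0.01 0.12 0 0.2 1;-0.02 0.16 0 0.2 1;-0.02 0.2 0 0.2 1;-0.02 0.2 0 0.2 1;-0.02 0.2 0 0.2 1;-0.02 0.2 0 0.2 1;-0.02 0.2 0 0.2 1;-0.02 0.2 0 0.2 1")

```text
clock: 9.1
eef_pos: [576.6, -46.5, 72.7]
eef_rot: [[-0.187, 0.982, -0.014], [0.982, 0.187, 0.001], [0.004, -0.013, -1.0]]
force: [-25.9, 6.3, 13.2]
grip_width: 17.5
grasp_force: 12.0
```

The stop is reached (26 N against the push). I relax the push, open the fingers and lift.

>>> play_rows(moves="0 -0.1 0 0 1;0 -0.1 0 0 0;0 -0.1 0 0 -1;0 -0.1 0 0 -1;0 -0.1 0 0 -1;0 -0.1 0 0 -1;0 -0.1 0 0 -1;0 -0.1 0 0 -1;0 -0.1 0 0 -1;0 -0.1 0 0 -1")

```text
clock: 10.1
eef_pos: [579.6, -48.9, 74.6]
eef_rot: [[-0.184, 0.983, 0.0], [0.983, 0.184, 0.0], [0.0, 0.0, -1.0]]
force: [0.2, 0.1, 0.5]
grip_width: 79.6
grasp_force: 0.0
```

>>> play_rows(moves="0 -0.1 -0.3 0 -1;0 -0.1 -0.8 0 -1;0 -0.1 -1.4 0 -1;0 -0.1 -2.2 0 -1;0 -0.1 -3 0 -1;0 -2 -3.5 0 -1;0 -3 -3.5 0 -1;0 -4 -3.5 0 -1;0 -4 -3.5 0 -1;0 -4 -3.5 0 -1")

```text
clock: 11.1
eef_pos: [421.4, -79.0, 215.8]
eef_rot: [[-0.183, 0.983, 0.002], [0.983, 0.183, -0.002], [-0.002, 0.002, -1.0]]
force: [-0.8, -0.4, 0.1]
grip_width: 86.8
grasp_force: 0.0
```

```bash
python3 s.py; python3 -c "
from h import *
camera('scene')
for t,z in [('strap_peg',88),('cradle_bolt',77),('cartridge_mid',34)]:
    for r in spot_point('scene',t)[:3]: print(t,r['location'],ray('scene',r['location'],z))"
```

```text
strap_peg 0.88 [289.7 150.6] [583.8 -40.1  88. ]
strap_peg 0.73 [ 93.7 250.4] [353.1 398.5  88. ]
cradle_bolt 0.97 [311.2 152.6] [582.  -91.7  77. ]
cradle_bolt 0.83 [115.8 250.9] [352.2 352.8  77. ]
cartridge_mid 0.76 [332.  153.3] [ 590.8 -149.2   34. ]
empty_strap_peg 0.56 [240.4 211.2] [442.1  73.1  88. ]
11.35 86.81782482131788 0.0 [0.59280474 0.49822981 0.033237  ]
[423.24714382 -77.90077943 214.5104753 ]
146.42837890219877 215.73917895406288 100.69246374234179
strap_peg [217.5, 173.2] [576.12349342 -45.7104904   88.        ]
strap_peg [460.2, 296.9] [349.17789302 395.01137623  88.        ]
cradle_bolt [203.6, 163.3] [585.21590348 -90.59088769  77.        ]
cradle_bolt [431.1, 280.4] [364.20389837 345.06763729  77.        ]
cartridge_mid [190.3, 160.9] [ 594.71735401 -143.78470243   34.        ]
```

View pics/e.png

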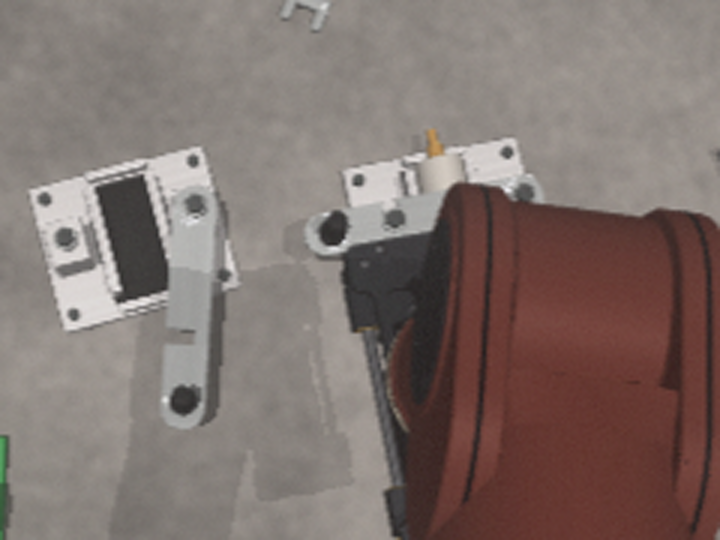

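The strap lies across the cartridge. The second bolt (395,217 in the crop) is centred in the strap and the peg is at (333,230). The cartridge and the empty holder's strap have not moved.

```bash
python3 -c "
from bench import *
print(finish_job())"
```

```text
the job is handed in; nothing more can be done
None
```

I swung the strap over the cartridge until it hit its stop, let go and handed the job in at about 11.5 s. In the last pictures the slot looks home on the second bolt, and the cartridge and the empty holder's strap look unmoved; no verdict was returned.

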